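# Seat a biscuit stencil on its pinned base

### The arm

A 7-joint arm with a two-finger parallel gripper is mounted at the origin on the work surface. World frame = base frame: x ahead of the robot, y to its left, z up, the work surface at z = 0. Lengths are in m, angles in rad, forces in N, time in s.
With the tool pointing down it reaches from about 0.4 to 0.875 m from the base axis. Payload 19.3 kg.
Tool frame: the origin (TCP) lies at the very end of the fingers, on their centre line; the grasp point (between the pads) lies 19 mm behind it; z points along the fingers, x is the direction in which the jaws open and shut, and the axes are right-handed (so a half turn about z gives the same grasp; the last joint's range is limited). The gripper opens to 85 mm and grips with 20 to 120 N. Pads are 22 mm wide; open, the fingers measure 114 mm over their backs; the gripper's body (76 mm by 85 mm) begins 54 mm behind the grasp point. The pads swing forward as they close: fully open they stand 13 mm farther back than shut.
Start: joints at [-1.282, 0.521, -0.036, 1.599, 0.021, 1.021, -0.113], TCP at [0.219, 0.585, 0.231] pointing down, gripper open.
Joint ranges: [-2.91, 2.91], [-0.3, 2.13], [-1.5, 1.42], [0.17, 2.43], [-1.26, 4.41], [0.16, 1.93], [-2.52, 2.52]. Speed limits (rad/s): [1.89, 1.89, 2.39, 2.39, 3.01, 3.01, 3.01].

### API

Orientations are given as [roll, pitch, yaw] about the fixed x, y, z axes, in that order (R = Rz(yaw) Ry(pitch) Rx(roll)).
In Python, from workcell import bot gives the robot as it stands.
- The arm moves only by the tool jog_arm, never from a script. Its argument "increments" is a list of rows, each an object of numbers: "wx", "wy", "wz": the turn, a rotation vector about the tool's x, y, z in degrees; "x", "y", "z": the shift along the tool's x, y, z in cm; "claw": the opening in per cent of the stroke, from 0 (shut) to 100 (fully open). A call has 1 to 10 rows; each row is the pose to reach, as a shift and turn from the pose measured when the call began, along the tool's axes at that moment; what a row does not reach only later rows make up. A row lasts 1/8 s, in which the tool goes at most 62.5 mm and 10.7 degrees, less where a joint would pass 70% of its speed; a pose out of reach is approached as far as the arm can. A call with a gripper value outside its range is refused whole. The fingers move at their own pace and stop on an object; "squeeze" is the grip in N (left out, the last holds). Time passes only in rows, so rows that repeat a pose let the fingers close. It gives the time, the measured TCP pose, the force and the opening at its end, in the units of the state.
- bot.observe(): the state, without advancing time (a new reading comes with each control period).
- bot.grab_frame(name): name is "side" or "top" or "wrist"; returns a dict with "pixels" (480x640x3 uint8, red, green, blue), "fov_y" (degrees; the focal length in pixels is half the picture's height over the tangent of half this angle, whatever the lens; pixels are square), "cx", "cy" (the principal point, pixels), "k1" (the pictures are not rectified: a ray, as slopes to the right and down, at radius r is drawn at 1 + k1 r^2 times it, then the intrinsics apply), "origin" and "orientation" of the camera in the world. Camera axes: x right, y down, z forward; pixel columns grow to the right and rows downward; lengths in m; the calibration is good to about 2 mm. A picture is of the moment at which its call begins. There is no depth.
- bot.job_done(): hands the job in, once; it reports no verdict.
The state is a dict: "clock": time; "qpos": joint angles; "qd": joint speeds; "joint_efforts": joint torques, N m; "position": TCP position; "tool_rot": TCP orientation; "force": force on the tool from outside, world axes, zero at the start; "moment": the same for the moment, N m; "grip_width": finger opening in m.
Only numpy, scipy, OpenCV 4.12 (cv2) and the standard library are available. Lean on these libraries where they do the work, as an engineer would, in place of code of your own. Each camera call takes 0.05 s, during which the arm holds its last target.

### The job

The white biscuit stencil lies cocked on the two locating pins of its dark metal base. With the fingertips, gently nudge it sideways until its two small holes drop over the two pins and it lies flat on the base, then move clear. Do not lift, pinch or force the stencil, and leave the cutter, the brush and the jar where they are.

Things in the scene. Friction and masses are not known exactly. Their poses are not given: they have to be found in the camera images.
- base: dark metal base plate fixed to the bench, 280 mm (its x) by 340 mm (its y), flat top 18 mm above the bench. Origin on the bench under its centre; z up, x away from the robot. Two steel pins stand on its top on the long centre line, at y = +112 and -112 mm, hidden by the stencil at first. Seated, the stencil is centred on it: 65 mm (x) and 35 mm (y) of base show all round
- stencil: loose stiff white plastic plate, 150 mm (its x) by 270 mm (its y) by 10 mm, 0.34 to 0.52 kg, friction about 0.6, with six round 50 mm openings and two small holes. Origin: centre of its underside, z up. At first it rests on both pin tips and its edge nearer the robot, tilted about 0.1 rad, its place 18 to 40 mm farther along the base's +x, up to 14 mm off in y, turned up to 0.12 rad
- hole_left (a point): centre, on the stencil's underside, of its left small locating hole (13.5 mm, right through, at x = 0, y = +112 mm on the stencil); it belongs over pin_left
- hole_right (a point): centre, on the stencil's underside, of its right small locating hole (13.5 mm, right through, at x = 0, y = -112 mm on the stencil); it belongs over pin_right
- pin_left (a point): foot of the left pin, on the base's top face (y = +112 mm on the base). The pin is 10 mm in diameter and 10 mm high, its upper half tapered to a 2 mm tip
- pin_right (a point): foot of the right pin, on the base's top face (y = -112 mm on the base). Same shape as the left pin: 10 mm in diameter, 10 mm high, upper half tapered
- cutter: bystander: loose round steel biscuit cutter, a ring 64 mm across and 35 mm high standing on the bench to the left (+y) of the base. Origin at the centre of its underside
- brush: bystander: loose pastry brush, wooden, 170 mm long, lying on the bench to the left (+y) of the base, pointing away from it. Origin under its middle, on the bench
- jar: bystander: loose glass jar, 72 mm across, 120 mm high, standing on the bench to the right (-y) of the base. Origin at the centre of its underside

How it is judged:
By the outcome, as a careful person would: the job done as asked, in the order asked, and still so for the second after the job is handed in, with the robot touching nothing.
It also fails if it takes over 64 s, if anything falls off the work surface, if the arm or the gripper's body presses on something with over 40 N, if the wrist force passes 120 N, or if a joint passes its speed limit or range.

## Working session

There is one attempt and no reset: what is moved stays moved. The work goes in short steps, Python scripts to look and compute and a tool call to move; the robot and the scene stay as the last step left them, time stands still between calls to the robot, and variables do not carry over. Pictures are saved under pics/ and viewed, and the job is handed in when it is done.

Besides the shell and the picture viewer there is one more tool, called as name(argument=value, ...) on one line, values as JSON. jog_arm: Moves the arm, as the interface text tells. Its arguments: {"type":"object","properties":{"increments":{"type":"array","items":{"type":"object","properties":{"wx":{"type":"number"},"wy":{"type":"number"},"wz":{"type":"number"},"x":{"type":"number"},"y":{"type":"number"},"z":{"type":"number"},"claw":{"type":"number"}}}},"squeeze":{"type":"number"}},"required":["increments"]}

```bash
mkdir -p pics; ls
python3 - <<'E'
from workcell import bot
import cv2
s=bot.observe()
print(s['clock'],s['position'],s['tool_rot'],s['force'],s['grip_width'])
for n in ("side","top"):
    f=bot.grab_frame(n)
    cv2.imwrite(f"pics/{n}0.png",f["pixels"][:,:,::-1])
    print(n,{k:v for k,v in f.items() if k!="pixels"})
E
```

```text
pics
0.0 [0.2193955  0.58488431 0.2307222 ] [3.14150535e+00 1.12970380e-03 1.21197627e+00] [-0.39552747  0.05999793  0.26533524] 0.08543843902421795
side {'fov_y': 46.747485691223474, 'cx': 320.09459665406473, 'cy': 239.61705300881343, 'k1': 0.03783199821641026, 'origin': array([ 0.31361483, -0.73319971,  0.69365965]), 'orientation': array([-2.23845312, -0.00443942, -0.33844385])}
top {'fov_y': 45.31582421035289, 'cx': 304.4810155771542, 'cy': 249.14143713128107, 'k1': -0.17359367085838429, 'origin': array([0.42459248, 0.02646559, 1.35244094]), 'orientation': array([-3.00962823,  0.02433395, -1.59802757])}
```

View pics/side0.png

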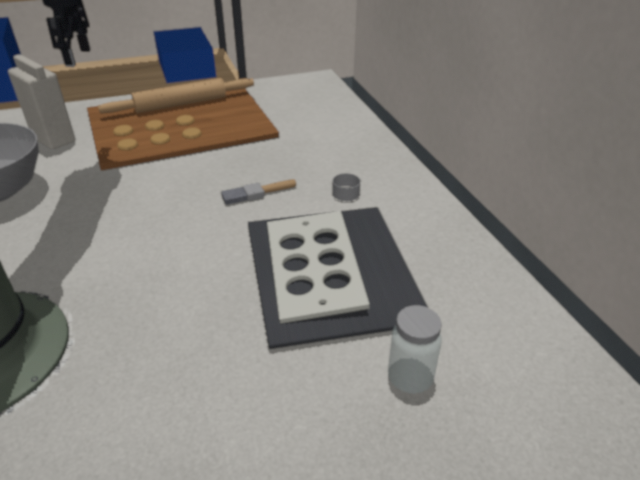

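View pics/top0.png

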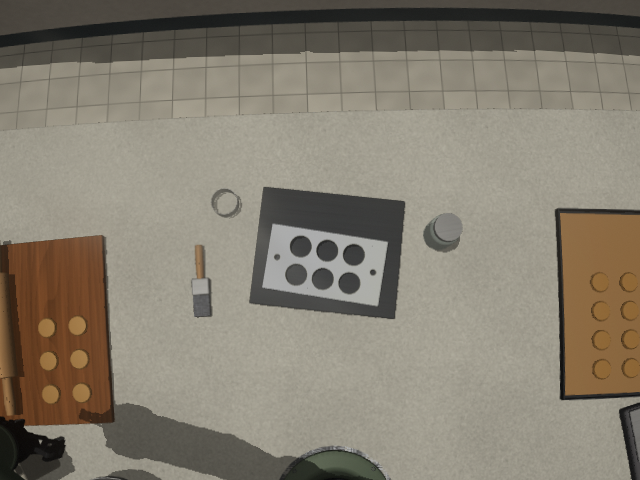

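The top view shows the base at pixels (264,188), (405,202), (394,318) and (250,302). The stencil sits at (273,224), (388,241), (379,305) and (263,289). It is displaced toward the robot, on the lower side of the base, and the side view agrees. That contradicts the text's "+x" but fits a 0.1 rad tilt about the near edge. Next I'll measure it accurately.

```bash
cat > h.py <<'E'
import numpy as np, cv2
from scipy.spatial.transform import Rotation as R
from scipy.optimize import least_squares
def cam(f):
    F=240/np.tan(np.radians(f["fov_y"])/2)
    return dict(F=F,cx=f["cx"],cy=f["cy"],k=f["k1"],o=np.array(f["origin"]),R=R.from_euler('xyz',f["orientation"]).as_matrix())
def proj(c,P):
    p=(np.atleast_2d(P)-c['o'])@c['R']; s=p[:,:2]/p[:,2:]
    r2=(s**2).sum(1,keepdims=True); s=s*(1+c['k']*r2)
    return s*c['F']+[c['cx'],c['cy']]
def ray(c,uv):
    d=(np.atleast_2d(uv)-[c['cx'],c['cy']])/c['F']; s=d.copy()
    for _ in range(30): s=d/(1+c['k']*(s**2).sum(1,keepdims=True))
    return np.c_[s,np.ones(len(s))]@c['R'].T
def onz(c,uv,z):
    r=ray(c,uv); return c['o']+r*((z-c['o'][2])/r[:,2:])
E
python3 - <<'E'
from h import *
from workcell import bot
for n in ("top","side"):
    f=bot.grab_frame(n); im=f["pixels"]; np.save(f"pics/{n}.npy",im)
    import pickle; pickle.dump({k:v for k,v in f.items()},open(f"pics/{n}.pkl","wb"))
    x0,y0,x1,y1=(235,170,415,330) if n=="top" else (235,195,445,345)
    c=cv2.resize(im[y0:y1,x0:x1],None,fx=3.8 if n=="side" else 4.4,fy=3.8 if n=="side" else 3.7,interpolation=cv2.INTER_CUBIC)
    cv2.imwrite(f"pics/{n}crop.png",c[:,:,::-1])
    hsv=im.astype(int).sum(2)//3
    print(n,hsv[y0:y1:16,x0:x1:15])
E
```

```text
top [[158 157 159 155 150 155 148 151 159 152 161 156]
 [154 157 145 151 154 160 155 155 153 155 153 157]
 [151 156  71  65  61  60  60  58  60  59  59  58]
 [154 156  71  65  63  62  60  60  59  58  59  59]
 [158 156  83 170 171 172 172 122  60  60  58  59]
 [158 155  84 166  68  89  63 171  59 171 167  60]
 [154 153 107 166  78 170 171 171 162 172  54 121]
 [157 156 171 169  76 168  69  65  63 171  61 154]
 [156  75  72  72  72  73  77 171 171 171  63 154]
 [154 157 155 153 157 150 151 149  61  66  63 154]]
side [[109 104 124 167 168 167 168  90  85 171 171 171 168 169]
 [169 167 171 172 171 170 164 154  67  66 172 170 170 170]
 [169  67  69 177 178 178 167 178  67  68  68 171 169 170]
 [172 131  67  94  67 178  99 177  67  65  67 170 168 167]
 [169 169  67 177  50 172  66  48 142  69  67  66 169 168]
 [171 170  67 178 169 177 123  43 178  67  67  69 167 169]
 [167 166  69 178  69 149 178 178 179  67  70  67  67 165]
 [167 169  69 178 178 178 179 176 132  75  67  68 140 166]
 [168 169  77  79  65  69  68  69  69  66  67 143 141 141]
 [169 169 155  68  69  54  50  94 112 156 169 152  89  88]]
```

View pics/topcrop.png

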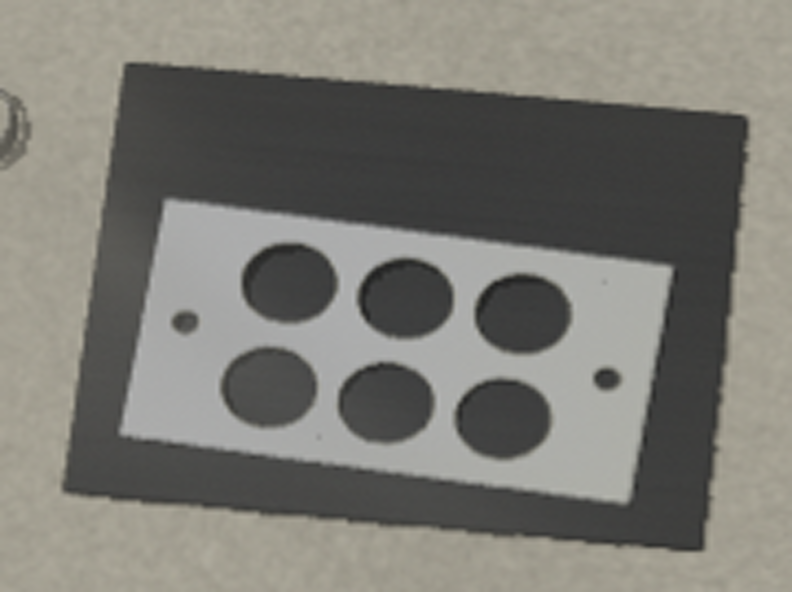

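View pics/sidecrop.png

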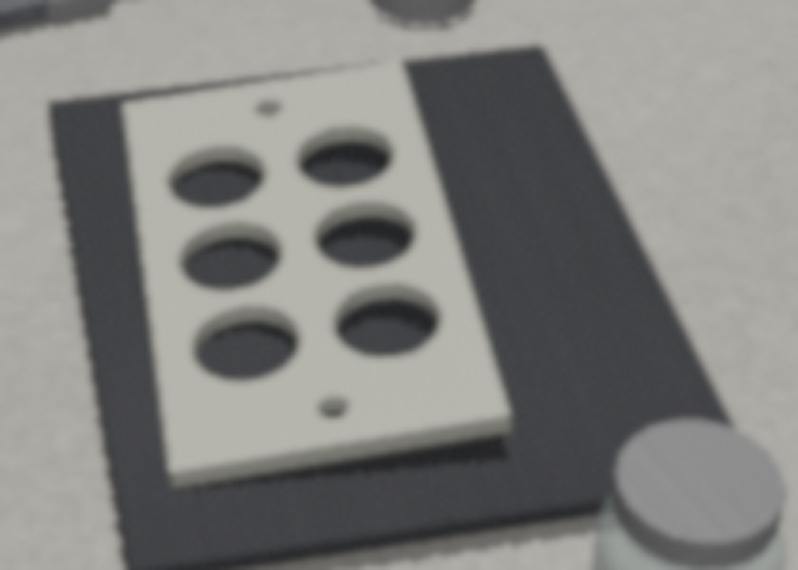

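```bash
cat >> h.py <<'E'
def boxpts(w,l,h):
    return np.array([[sx*w/2,sy*l/2,z] for sx in(-1,1) for sy in(-1,1) for z in(0,h)])
def hullproj(c,P,T,Rm):
    q=proj(c,P@Rm.T+T).astype(np.float32); return cv2.convexHull(q)
def res(c,cont,P,T,Rm):
    h=hullproj(c,P,T,Rm); return np.array([cv2.pointPolygonTest(h,(float(u),float(v)),True) for u,v in cont])
def contour(gray,roi,thr,dark,seed=None):
    x0,y0,x1,y1=roi; K=8
    g=cv2.GaussianBlur(gray[y0:y1,x0:x1].astype(np.float32),(3,3),0)
    g=cv2.resize(g,None,fx=K,fy=K,interpolation=cv2.INTER_LINEAR)
    m=((g<thr) if dark else (g>thr)).astype(np.uint8)
    cs,_=cv2.findContours(m,cv2.RETR_EXTERNAL,cv2.CHAIN_APPROX_NONE)
    if seed is None: b=max(cs,key=cv2.contourArea)
    else:
        s=((seed[0]-x0)*K,(seed[1]-y0)*K); b=max([q for q in cs if cv2.pointPolygonTest(q,s,False)>=0],key=cv2.contourArea)
    return (b[:,0,:][::6]+.5)/K-.5+[x0,y0]
BASE=boxpts(.28,.34,.018); ST=boxpts(.15,.27,.01)
E
cat > meas.py <<'E'
from h import *
import pickle,sys
F={n:pickle.load(open(f"pics/{n}.pkl","rb")) for n in("top","side")}
C={n:cam(F[n]) for n in F}; G={n:F[n]["pixels"].mean(2) for n in F}
b=contour(G["top"],(235,175,420,330),112,True)
# base
def fb(p): return res(C["top"],b,BASE,np.array([p[0],p[1],0]),R.from_euler('z',p[2]).as_matrix())
c0=onz(C["top"],[[327,252]],.018)[0]
sb=least_squares(fb,[c0[0],c0[1],-0.1],loss='soft_l1',f_scale=.3,diff_step=1e-4)
print("base",sb.x,"rms",np.sqrt(np.mean(fb(sb.x)**2)))
st=contour(G["top"],(255,215,395,312),118,False,(326,228+10)if 0 else None)
ss=contour(G["side"],(260,205,375,325),122,False) if 1 else None
print(len(b),len(st),len(ss), cv2.boundingRect(ss.astype(np.float32)),cv2.boundingRect(st.astype(np.float32)))
def M(p): return R.from_euler('ZYX',[p[3],p[4],p[5]]).as_matrix()
def fs(p,ns=("top","side")):
    o=[]
    if "top" in ns:o.append(res(C["top"],st,ST,p[:3],M(p)))
    if "side" in ns:
        q=ss
        o.append(res(C["side"],q,ST,p[:3],M(p)))
    return np.concatenate(o)
for ns in (("top",),("top","side")):
    s=least_squares(lambda p:fs(p,ns),[c0[0]-.03,c0[1],.025,-.12,-.1,0],loss='soft_l1',f_scale=.3,diff_step=1e-4,x_scale=[.01,.01,.01,.1,.1,.1])
    r=s.fun; print(ns,s.x.round(4),"rms",np.sqrt(np.mean(s.fun**2)))
    Rb=R.from_euler('z',sb.x[2]).as_matrix()
    for y in (.112,0,-.112):
        P=s.x[:3]+M(s.x)@[0,y,0]; d=P-[sb.x[0],sb.x[1],.018]; print(" hole y",y,"in base frame mm",(Rb.T@d*1e3).round(1))
    for x in(-.075,.075): print("  edge",x,(s.x[:3]+M(s.x)@[x,0,0]).round(4))
np.save("pics/pose.npy",np.r_[sb.x,s.x])
E
python3 meas.py
```

```text
base [ 5.95709964e-01 -4.34203822e-04 -1.36871851e-01] rms 0.19878225418178314
691 474 646 (259, 204, 116, 117) (261, 223, 127, 83)
('top',) [ 0.5644  0.0087  0.0252 -0.1897 -0.0805 -0.    ] rms 0.08842629448983566
 hole y 0.112 in base frame mm [-26.3 116.6   7.2]
 hole y 0 in base frame mm [-32.2   4.7   7.2]
 hole y -0.112 in base frame mm [ -38.1 -107.1    7.2]
  edge -0.075 [0.491  0.0228 0.0192]
  edge 0.075 [ 0.6379 -0.0054  0.0313]
('top', 'side') [ 0.5629  0.0087  0.0384 -0.189  -0.0517  0.0983] rms 5.851355722613271
 hole y 0.112 in base frame mm [-28.5 116.   31.4]
 hole y 0 in base frame mm [-33.8   4.6  20.4]
 hole y -0.112 in base frame mm [ -39.  -106.7    9.5]
  edge -0.075 [0.4893 0.0228 0.0346]
  edge 0.075 [ 0.6364 -0.0053  0.0423]
```

```bash
python3 - <<'E'
s=open('meas.py').read()
s=s.replace("ss=contour(G[\"side\"],(260,205,375,325),122,False) if 1 else None","""h=hullproj(C["side"],BASE,np.array([sb.x[0],sb.x[1],0]),R.from_euler('z',sb.x[2]).as_matrix())
mk=np.zeros((480,640),np.uint8); cv2.fillConvexPoly(mk,h.round().astype(int),1); mk=cv2.erode(mk,np.ones((3,3),np.uint8),iterations=2)
gs=np.where(mk>0,G["side"],60)
ss=contour(gs,(240,200,440,345),105,False)
ok=[cv2.pointPolygonTest(h,(float(u),float(v)),True)>5 for u,v in ss]; ss=ss[ok]""")
open('meas.py','w').write(s)
E
python3 meas.py
```

```text
base [ 5.95709964e-01 -4.34203822e-04 -1.36871851e-01] rms 0.19878225418178314
691 474 373 (266, 213, 104, 109) (261, 223, 127, 83)
('top',) [ 0.5644  0.0087  0.0252 -0.1897 -0.0805 -0.    ] rms 0.08842629448983566
 hole y 0.112 in base frame mm [-26.3 116.6   7.2]
 hole y 0 in base frame mm [-32.2   4.7   7.2]
 hole y -0.112 in base frame mm [ -38.1 -107.1    7.2]
  edge -0.075 [0.491  0.0228 0.0192]
  edge 0.075 [ 0.6379 -0.0054  0.0313]
('top', 'side') [ 0.5636  0.0085  0.0308 -0.1873 -0.0885  0.0576] rms 0.3738840879627499
 hole y 0.112 in base frame mm [-28.  116.2  19.2]
 hole y 0 in base frame mm [-33.    4.5  12.8]
 hole y -0.112 in base frame mm [ -38.1 -107.2    6.4]
  edge -0.075 [0.4902 0.0224 0.0242]
  edge 0.075 [ 0.637  -0.0054  0.0375]
```

```bash
cat >> h.py <<'E'
BX,BY,BYAW=0.59571,-0.00043,-0.13687
def b2w(x,y,z): 
    c,s=np.cos(BYAW),np.sin(BYAW); return np.array([BX+c*x-s*y,BY+s*x+c*y,z])
def w2b(p):
    c,s=np.cos(BYAW),np.sin(BYAW); d=np.array(p[:2])-[BX,BY]; return np.array([c*d[0]+s*d[1],-s*d[0]+c*d[1],p[2]])
def go(s,p,yaw=np.pi/2+BYAW):
    R0=R.from_euler('xyz',s['tool_rot']); R1=R.from_euler('xyz',[np.pi,0,yaw])
    sh=R0.inv().apply(np.array(p)-s['position'])*100; rv=np.degrees((R0.inv()*R1).as_rotvec())
    print("xyz cm",sh.round(2),"w deg",rv.round(2))
E
python3 - <<'E'
from h import *
from workcell import bot
s=bot.observe()
go(s,[.52,.25,.2]); go(s,b2w(-.145,0,.15)); print(b2w(-.145,0,.15))
E
```

```text
xyz cm [-20.81  39.91   3.11] w deg [ -0.     0.04 -12.71]
xyz cm [-44.79  41.65   8.13] w deg [ -0.     0.04 -12.71]
[0.45206605 0.01935424 0.15      ]
```

jog_arm(increments=[{"x": -3,"y": 5.5,"z": 0.5,"wz": -2},{"x": -6,"y": 11,"z": 1,"wz": -4},{"x": -9,"y": 16.5,"z": 1.5,"wz": -6},{"x": -12,"y": 22,"z": 2,"wz": -8},{"x": -15,"y": 27.5,"z": 2.5,"wz": -10},{"x": -18,"y": 33,"z": 3,"wz": -11.5},{"x": -22,"y": 37.5,"z": 3,"wz": -12.7},{"x": -27,"y": 39.5,"z": 3.5,"wz": -12.7},{"x": -32,"y": 41,"z": 4,"wz": -12.7},{"x": -38,"y": 41.6,"z": 5,"wz": -12.7}])

```text
schema error: expected keys wx, wy, wz, x, y, z, claw
```

Run:
```python
from h import *
from workcell import bot
s=bot.observe(); print(s['clock'],s['position'],s['tool_rot'],w2b(s['position']))
go(s,b2w(-.145,0,.06))
```

```text
0.2 [0.21940405 0.5850304  0.23096384] [3.14155967e+00 6.56546277e-04 1.21204986e+00] [-0.45266871  0.52864079  0.23096384]
xyz cm [-44.79  41.65  17.13] w deg [ -0.     0.04 -12.71]
```

All keys are required.

jog_arm(increments=[{"wx": 0,"wy": 0,"claw": 100,"x": -3,"y": 5.5,"z": 0.5,"wz": -2},{"wx": 0,"wy": 0,"claw": 100,"x": -6,"y": 11,"z": 1,"wz": -4},{"wx": 0,"wy": 0,"claw": 100,"x": -9,"y": 16.5,"z": 1.5,"wz": -6},{"wx": 0,"wy": 0,"claw": 100,"x": -12,"y": 22,"z": 2,"wz": -8},{"wx": 0,"wy": 0,"claw": 100,"x": -15,"y": 27.5,"z": 2.5,"wz": -10},{"wx": 0,"wy": 0,"claw": 100,"x": -18,"y": 33,"z": 3,"wz": -11.5},{"wx": 0,"wy": 0,"claw": 100,"x": -22,"y": 37.5,"z": 3,"wz": -12.7},{"wx": 0,"wy": 0,"claw": 100,"x": -27,"y": 39.5,"z": 3.5,"wz": -12.7},{"wx": 0,"wy": 0,"claw": 100,"x": -32,"y": 41,"z": 4,"wz": -12.7},{"wx": 0,"wy": 0,"claw": 100,"x": -38,"y": 41.6,"z": 5,"wz": -12.7}])

```text
clock: 1.45
position: [0.4757, 0.0816, 0.1812]
tool_rot: [3.141, 0.0, 1.434]
force: [0.8, -0.2, -0.2]
grip_width: 0.0852
```

Run:
```python
from h import *
from workcell import bot
s=bot.observe(); print(s['clock'],s['position'],s['tool_rot'],w2b(s['position']),s['qpos'])
go(s,b2w(-.145,0,.06))
```

```text
1.45 [0.47568694 0.08158091 0.18117871] [3.14068095e+00 2.65418199e-04 1.43358184e+00] [-0.13009041  0.06486762  0.18117871] [-0.30052513  0.36650091  0.00932184  2.01849563 -0.0039651   0.75589592
  1.14464268]
xyz cm [-6.48 -1.5  12.12] w deg [ 0.05  0.02 -0.02]
```

jog_arm(increments=[{"wx": 0,"wy": 0,"wz": 0,"claw": 100,"x": -3.2,"y": -1.5,"z": 2},{"wx": 0,"wy": 0,"wz": 0,"claw": 100,"x": -6.5,"y": -1.5,"z": 5},{"wx": 0,"wy": 0,"wz": 0,"claw": 100,"x": -6.5,"y": -1.5,"z": 10},{"wx": 0,"wy": 0,"wz": 0,"claw": 100,"x": -6.5,"y": -1.5,"z": 13},{"wx": 0,"wy": 0,"wz": 0,"claw": 100,"x": -6.5,"y": -1.5,"z": 13}])

```text
clock: 2.08
position: [0.4508, 0.019, 0.0498]
tool_rot: [-3.139, 0.001, 1.434]
force: [0.1, -0.1, 0.3]
grip_width: 0.0857
```

Run:
```python
from h import *
from workcell import bot
s=bot.observe(); print(s['clock'],s['position'],w2b(s['position']),s['qpos'])
f=bot.grab_frame("side"); cv2.imwrite("pics/side1.png",f["pixels"][:,:,::-1])
c=cam(f); print(proj(c,[s['position'],b2w(-.145,.05,s['position'][2]),b2w(-.145,-.05,s['position'][2])]))
cv2.imwrite("pics/side1c.png",cv2.resize(f["pixels"][200:350,220:420,::-1],None,fx=4,fy=4,interpolation=cv2.INTER_CUBIC))
f=bot.grab_frame("wrist"); cv2.imwrite("pics/wr1.png",f["pixels"][:,:,::-1])
```

```text
2.075 [0.45083246 0.01896086 0.04980749] [-0.14616838 -0.00055802  0.04980749] [-0.17961682  0.57132294  0.007463    2.17568036 -0.0091542   0.39758498
  1.2687685 ]
[[251.05632802 260.74420021]
 [248.83275481 243.30759021]
 [254.74876718 279.00328061]]
```

View pics/side1c.png

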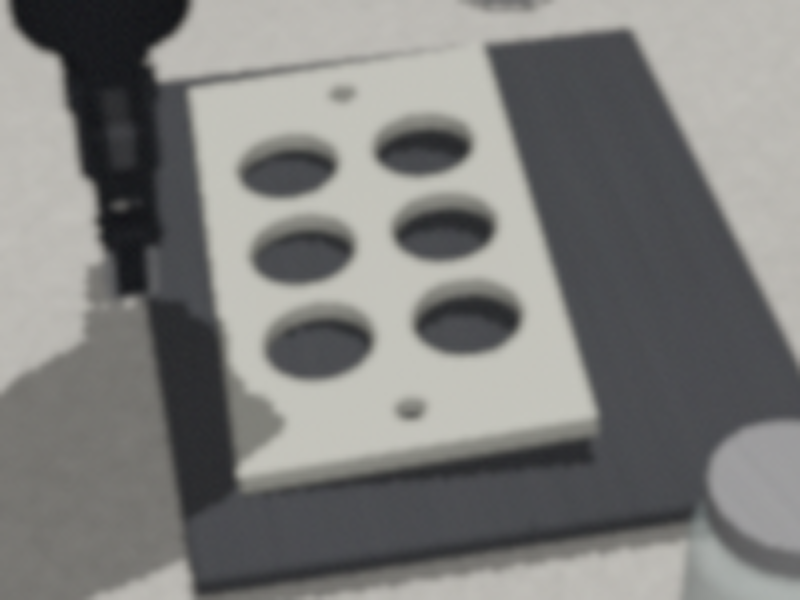

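View pics/wr1.png

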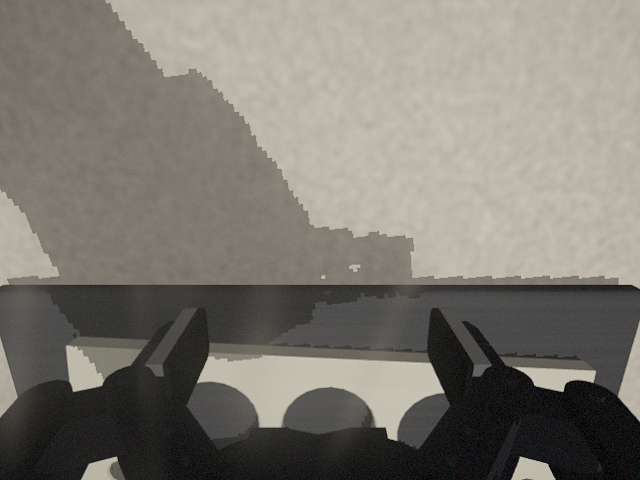

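The side crop shows the near fingertip at about pixel (253,273). The open tips therefore stand about 13 mm above the TCP, as stated. I'll lower the tips to about 22 mm, then push the near edge along base +x in small steps.

jog_arm(increments=[{"wx": -0.1,"wy": 0,"wz": 0,"claw": 100,"x": 0,"y": 0,"z": 2},{"wx": -0.1,"wy": 0,"wz": 0,"claw": 100,"x": 0,"y": 0,"z": 3},{"wx": -0.1,"wy": 0,"wz": 0,"claw": 100,"x": 0,"y": 0,"z": 4},{"wx": -0.1,"wy": 0,"wz": 0,"claw": 100,"x": 0,"y": 0,"z": 4.05},{"wx": -0.1,"wy": 0,"wz": 0,"claw": 100,"x": 0,"y": 0.5,"z": 4.05},{"wx": -0.1,"wy": 0,"wz": 0,"claw": 100,"x": 0,"y": 1,"z": 4.05},{"wx": -0.1,"wy": 0,"wz": 0,"claw": 100,"x": 0,"y": 1.5,"z": 4.05},{"wx": -0.1,"wy": 0,"wz": 0,"claw": 100,"x": 0,"y": 2,"z": 4.05},{"wx": -0.1,"wy": 0,"wz": 0,"claw": 100,"x": 0,"y": 2,"z": 4.05}])

```text
clock: 3.3
position: [0.4725, 0.0164, 0.0114]
tool_rot: [3.139, 0.0, 1.433]
force: [0.3, 0.0, 0.0]
grip_width: 0.0856
```

Run:
```python
from h import *
from workcell import bot
s=bot.observe(); print(s['clock'],s['position'],w2b(s['position']),s['force'],s['tool_rot'])
f=bot.grab_frame("side")
cv2.imwrite("pics/side2c.png",cv2.resize(f["pixels"][200:350,220:420,::-1],None,fx=4,fy=4,interpolation=cv2.INTER_CUBIC))
```

```text
3.3 [0.47250011 0.01636764 0.01139694] [-0.12434954 -0.00017058  0.01139694] [0.33630888 0.03049248 0.00761995] [3.13853302e+00 2.39787505e-04 1.43345102e+00]
```

View pics/side2c.png

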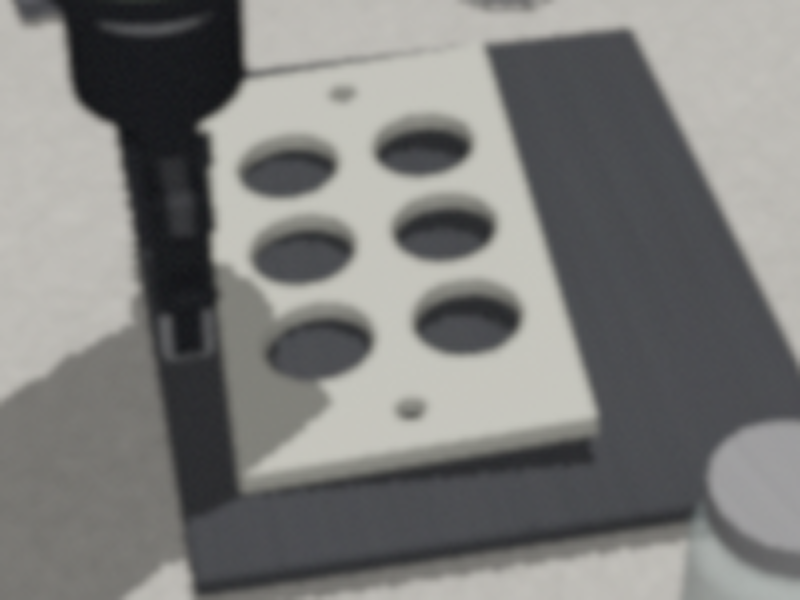

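The finger is just short of the near edge, with its tip low. I'll push slowly for 22 mm.

jog_arm(increments=[{"wx": 0,"wy": 0,"wz": 0,"claw": 100,"x": 0,"y": 0.2,"z": 0.2},{"wx": 0,"wy": 0,"wz": 0,"claw": 100,"x": 0,"y": 0.4,"z": 0.2},{"wx": 0,"wy": 0,"wz": 0,"claw": 100,"x": 0,"y": 0.6,"z": 0.2},{"wx": 0,"wy": 0,"wz": 0,"claw": 100,"x": 0,"y": 0.8,"z": 0.2},{"wx": 0,"wy": 0,"wz": 0,"claw": 100,"x": 0,"y": 1.0,"z": 0.2},{"wx": 0,"wy": 0,"wz": 0,"claw": 100,"x": 0,"y": 1.2,"z": 0.2},{"wx": 0,"wy": 0,"wz": 0,"claw": 100,"x": 0,"y": 1.4,"z": 0.2}])

```text
clock: 4.22
position: [0.4861, 0.0144, 0.0094]
tool_rot: [3.139, 0.0, 1.433]
force: [-1.8, -1.4, -0.7]
grip_width: 0.0852
```

Run:
```python
from h import *
from workcell import bot
s=bot.observe(); print(s['clock'],s['position'],w2b(s['position']),s['force'],s['tool_rot'])
f=bot.grab_frame("top"); 
cv2.imwrite("pics/top3c.png",cv2.resize(f["pixels"][170:350,235:415,::-1],None,fx=3.3,fy=3.3,interpolation=cv2.INTER_CUBIC))
f=bot.grab_frame("side")
cv2.imwrite("pics/side3c.png",cv2.resize(f["pixels"][200:350,220:420,::-1],None,fx=4,fy=4,interpolation=cv2.INTER_CUBIC))
```

```text
4.225 [0.48611647 0.01441907 0.00938653] [-0.11059466 -0.00024308  0.00938653] [-1.76724195 -1.42873243 -0.7303872 ] [3.13897420e+00 3.87170874e-04 1.43344038e+00]
```

View pics/top3c.png

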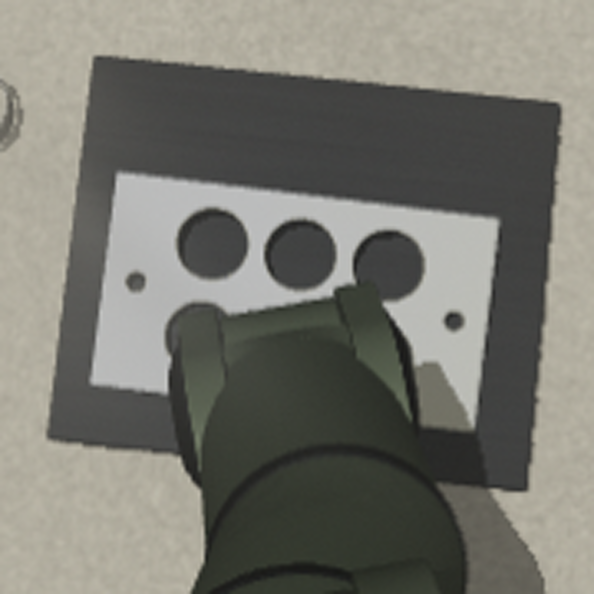

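View pics/side3c.png

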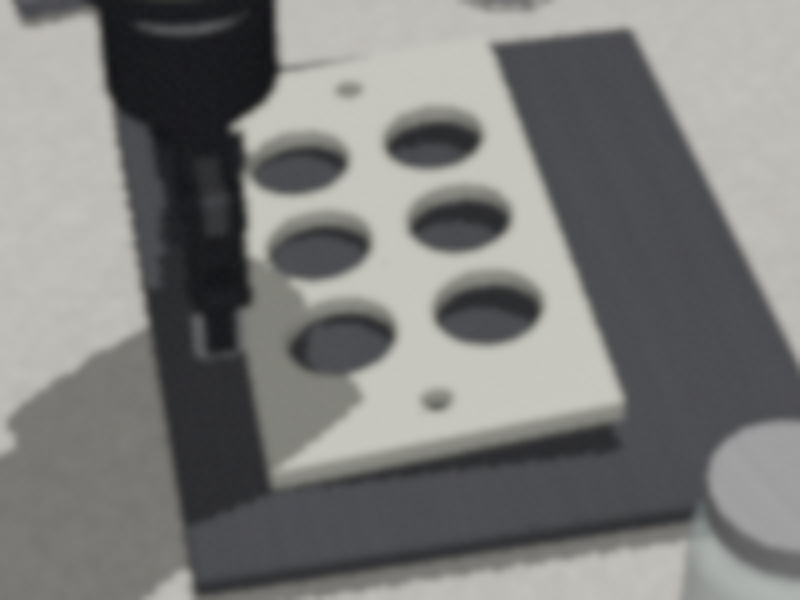

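```bash
cat > fit.py <<'E'
from h import *
def stfit(f,guess,seat=False,verbose=True):
    """guess: base-frame dx,dy,dyaw of stencil centre. returns same"""
    c=cam(f); g=f["pixels"].mean(2)
    ct=contour(g,(245,195,400,320),118,False,None)
    Rb=R.from_euler('z',BYAW).as_matrix()
    def pose(p):
        reach=.075-p[0]
        t=0 if seat else np.arcsin(.010/reach)
        T=b2w(p[0],p[1],.018+.075*np.sin(t))
        return T,Rb@R.from_euler('ZY',[p[2],-t]).as_matrix()
    p=np.array(guess,float)
    for tol in (4,2.5,1.2,.8):
        T,M=pose(p); k=ct[np.abs(res(c,ct,ST,T,M))<tol]
        s=least_squares(lambda q:res(c,k,ST,*pose(q)),p,loss='soft_l1',f_scale=.3,diff_step=1e-3,x_scale=[.01,.01,.1]); p=s.x
    rms=np.sqrt(np.mean(s.fun**2))
    if verbose: print("stencil in base: dx %.1f dy %.1f mm yaw %.4f"%(p[0]*1e3,p[1]*1e3,p[2]),"n",len(k),"of",len(ct),"rms",round(rms,3))
    return p
E
python3 - <<'E'
from fit import *
import pickle
from workcell import bot
stfit(pickle.load(open("pics/top.pkl","rb")),[-.03,.0,-.04])
f=bot.grab_frame("top")
p=stfit(f,[-.0246,.004,0])
p=stfit(f,[-.0246,.004,-.03])
E
```

```text
stencil in base: dx -32.1 dy 4.7 mm yaw -0.0529 n 474 of 474 rms 0.089
stencil in base: dx -23.6 dy 7.5 mm yaw -0.0154 n 355 of 589 rms 0.222
stencil in base: dx -23.6 dy 7.5 mm yaw -0.0154 n 355 of 589 rms 0.222
```

jog_arm(increments=[{"wx": 0,"wy": 0,"wz": 0,"claw": 100,"x": 0,"y": 0.2,"z": 0},{"wx": 0,"wy": 0,"wz": 0,"claw": 100,"x": 0,"y": 0.4,"z": 0},{"wx": 0,"wy": 0,"wz": 0,"claw": 100,"x": 0,"y": 0.6,"z": 0},{"wx": 0,"wy": 0,"wz": 0,"claw": 100,"x": 0,"y": 0.8,"z": 0},{"wx": 0,"wy": 0,"wz": 0,"claw": 100,"x": 0,"y": 0.8,"z": 0}])

```text
clock: 5.0
position: [0.4946, 0.0135, 0.0095]
tool_rot: [3.138, -0.0, 1.434]
force: [-1.0, 0.2, -0.9]
grip_width: 0.0855
```

Run:
```python
from fit import *
from workcell import bot
s=bot.observe(); print(s['clock'],s['position'],w2b(s['position']),s['force'],s['tool_rot'])
f=bot.grab_frame("top")
p=stfit(f,[-.016,.007,0])
```

```text
5.0 [0.49457474 0.01351841 0.00950518] [-1.02092603e-01  1.87605265e-05  9.50518080e-03] [-1.02536223  0.21366891 -0.85712944] [ 3.13794789e+00 -3.60893027e-05  1.43363828e+00]
stencil in base: dx -16.2 dy 8.7 mm yaw 0.0009 n 358 of 588 rms 0.238
```

Yaw is now aligned, with dx −16 mm and dy +8.7 mm. I'll back off, rise, shut the fingers and go to the left end for the sideways nudge.

jog_arm(increments=[{"wx": 0,"wy": 0,"wz": 0,"claw": 100,"x": 0,"y": -0.8,"z": 0},{"wx": 0,"wy": 0,"wz": 0,"claw": 100,"x": 0,"y": -1.8,"z": -1},{"wx": 0,"wy": 0,"wz": 0,"claw": 100,"x": 0,"y": -1.8,"z": -6},{"wx": 0,"wy": 0,"wz": 0,"claw": 0,"x": 4,"y": 0,"z": -7},{"wx": 0,"wy": 0,"wz": 0,"claw": 0,"x": 9,"y": 3,"z": -7},{"wx": 0,"wy": 0,"wz": 0,"claw": 0,"x": 14,"y": 6,"z": -7},{"wx": 0,"wy": 0,"wz": 0,"claw": 0,"x": 18.5,"y": 8.6,"z": -7},{"wx": 0.2,"wy": 0,"wz": 0,"claw": 0,"x": 18.5,"y": 8.6,"z": -5},{"wx": 0.2,"wy": 0,"wz": 0,"claw": 0,"x": 18.5,"y": 8.6,"z": -4},{"wx": 0.2,"wy": 0,"wz": 0,"claw": 0,"x": 18.5,"y": 8.6,"z": -4}])

```text
clock: 6.3
position: [0.6039, 0.1837, 0.0494]
tool_rot: [-3.14, 0.001, 1.433]
force: [-0.3, 0.0, 0.1]
grip_width: 0.0001
```

Run:
```python
from fit import *
from workcell import bot
s=bot.observe(); print(s['clock'],s['position'],w2b(s['position']),s['force'],s['tool_rot'],s['grip_width'])
f=bot.grab_frame("top"); 
p=stfit(f,[-.016,.009,0])
cv2.imwrite("pics/top5c.png",cv2.resize(f["pixels"][170:350,205:415,::-1],None,fx=3.3,fy=3.3,interpolation=cv2.INTER_CUBIC))
f=bot.grab_frame("side")
cv2.imwrite("pics/side5c.png",cv2.resize(f["pixels"][150:350,220:440,::-1],None,fx=3,fy=3,interpolation=cv2.INTER_CUBIC))
```

```text
6.3 [0.60390892 0.18374643 0.04936873] [-0.01700735  0.18357268  0.04936873] [-0.25656847  0.04464404  0.12381062] [-3.14038064e+00  1.21054890e-03  1.43258423e+00] 0.00013192816159616306
stencil in base: dx -16.1 dy 7.9 mm yaw 0.0000 n 335 of 505 rms 0.32
```

View pics/top5c.png

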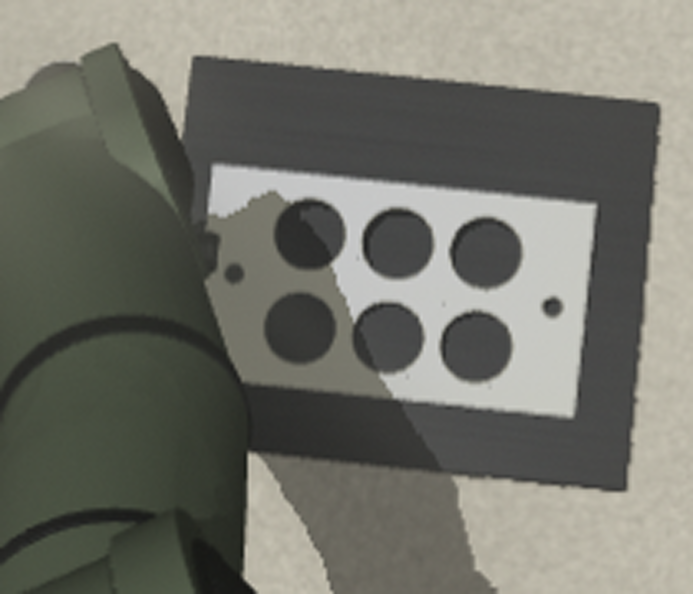

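View pics/side5c.png

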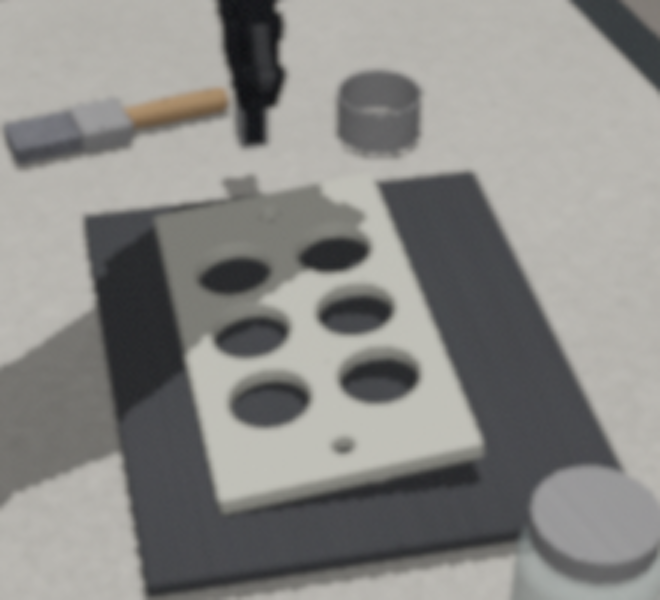

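jog_arm(increments=[{"wx": 0,"wy": 0,"wz": 0,"claw": 0,"x": 0,"y": 0.1,"z": 1.2},{"wx": 0,"wy": 0,"wz": 0,"claw": 0,"x": 0,"y": 0.1,"z": 2.3},{"wx": 0,"wy": 0,"wz": 0,"claw": 0,"x": -0.5,"y": 0.1,"z": 2.35},{"wx": 0,"wy": 0,"wz": 0,"claw": 0,"x": -1.0,"y": 0.1,"z": 2.35},{"wx": 0,"wy": 0,"wz": 0,"claw": 0,"x": -1.5,"y": 0.1,"z": 2.35},{"wx": 0,"wy": 0,"wz": 0,"claw": 0,"x": -2.0,"y": 0.1,"z": 2.35},{"wx": 0,"wy": 0,"wz": 0,"claw": 0,"x": -2.3,"y": 0.1,"z": 2.35},{"wx": 0,"wy": 0,"wz": 0,"claw": 0,"x": -2.6,"y": 0.1,"z": 2.35},{"wx": 0,"wy": 0,"wz": 0,"claw": 0,"x": -2.8,"y": 0.1,"z": 2.35},{"wx": 0,"wy": 0,"wz": 0,"claw": 0,"x": -2.8,"y": 0.1,"z": 2.35}])

```text
clock: 7.65
position: [0.6019, 0.1562, 0.0269]
tool_rot: [3.141, 0.0, 1.433]
force: [0.5, 0.8, 0.0]
grip_width: 0.0004
```

Run:
```python
from fit import *
from workcell import bot
s=bot.observe(); print(s['clock'],s['position'],w2b(s['position']),s['force'],s['tool_rot'],s['grip_width'])
f=bot.grab_frame("top"); 
p=stfit(f,[-.016,.007,0])
cv2.imwrite("pics/top6c.png",cv2.resize(f["pixels"][170:350,205:415,::-1],None,fx=3.3,fy=3.3,interpolation=cv2.INTER_CUBIC))
```

```text
7.65 [0.60192107 0.15623358 0.02692315] [-0.01522267  0.15604591  0.02692315] [0.53896311 0.8345859  0.02284516] [3.14120772e+00 1.31528708e-04 1.43251200e+00] 0.00039043142154732613
stencil in base: dx -16.0 dy 7.8 mm yaw -0.0025 n 289 of 433 rms 0.254
```

View pics/top6c.png

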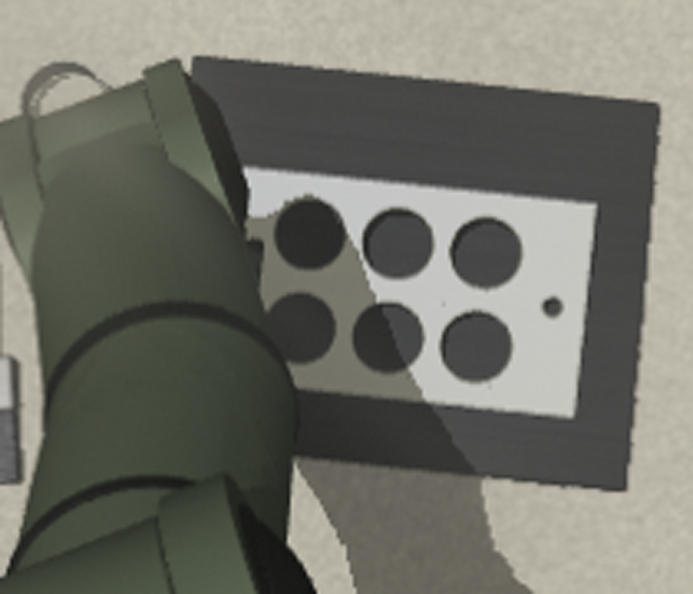

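The finger is just touching, at 0.8 N. The right edge in the top view has not moved yet.

jog_arm(increments=[{"wx": 0,"wy": 0,"wz": 0,"claw": 0,"x": -0.2,"y": 0,"z": 0},{"wx": 0,"wy": 0,"wz": 0,"claw": 0,"x": -0.35,"y": 0,"z": 0},{"wx": 0,"wy": 0,"wz": 0,"claw": 0,"x": -0.5,"y": 0,"z": 0},{"wx": 0,"wy": 0,"wz": 0,"claw": 0,"x": -0.65,"y": 0,"z": 0},{"wx": 0,"wy": 0,"wz": 0,"claw": 0,"x": -0.65,"y": 0,"z": 0}])

```text
clock: 8.32
position: [0.601, 0.1498, 0.0269]
tool_rot: [3.141, 0.0, 1.432]
force: [-0.9, 0.2, -0.4]
grip_width: -0.0002
```

Run:
```python
from fit import *
from workcell import bot
s=bot.observe(); print(s['clock'],s['position'],w2b(s['position']),s['force'],s['tool_rot'],s['grip_width'])
f=bot.grab_frame("top"); 
p=stfit(f,[-.016,.003,0])
```

```text
8.325 [0.6010458  0.14975538 0.02693751] [-0.01520586  0.14950887  0.02693751] [-0.86719937  0.22253236 -0.37198633] [3.14118532e+00 1.32532029e-04 1.43243631e+00] -0.0001741827322369313
stencil in base: dx -16.7 dy 2.5 mm yaw 0.0000 n 285 of 505 rms 0.317
```

jog_arm(increments=[{"wx": 0,"wy": 0,"wz": 0,"claw": 0,"x": -0.15,"y": 0,"z": 0},{"wx": 0,"wy": 0,"wz": 0,"claw": 0,"x": -0.25,"y": 0,"z": 0},{"wx": 0,"wy": 0,"wz": 0,"claw": 0,"x": -0.25,"y": 0,"z": 0},{"wx": 0,"wy": 0,"wz": 0,"claw": 0,"x": 0.8,"y": 0,"z": 0},{"wx": 0,"wy": 0,"wz": 0,"claw": 0,"x": 2.5,"y": 0,"z": -1},{"wx": 0,"wy": 0,"wz": 0,"claw": 0,"x": 3,"y": -2,"z": -5},{"wx": 0,"wy": 0,"wz": 0,"claw": 0,"x": 3,"y": -7,"z": -7},{"wx": 0,"wy": 0,"wz": 0,"claw": 100,"x": 1,"y": -12,"z": -7},{"wx": 0,"wy": 0,"wz": 0,"claw": 100,"x": -3,"y": -14.5,"z": -7},{"wx": 0,"wy": 0,"wz": 0,"claw": 100,"x": -3,"y": -14.5,"z": -7}])

```text
clock: 9.62
position: [0.4517, 0.1391, 0.0978]
tool_rot: [-3.142, 0.001, 1.432]
force: [0.2, 0.0, 0.8]
grip_width: 0.0546
```

Run:
```python
from fit import *
from workcell import bot
s=bot.observe(); print(s['clock'],s['position'],w2b(s['position']),s['force'],s['tool_rot'],s['grip_width'])
go(s,b2w(-.125,0,.009))
f=bot.grab_frame("top"); 
p=stfit(f,[-.016,.001,0])
cv2.imwrite("pics/top7c.png",cv2.resize(f["pixels"][170:350,205:415,::-1],None,fx=3.3,fy=3.3,interpolation=cv2.INTER_CUBIC))
```

```text
9.625 [0.45171075 0.13914277 0.09778782] [-0.16169629  0.11861978  0.09778782] [0.17232453 0.03305543 0.75587708] [-3.14155104e+00  7.53102774e-04  1.43183288e+00] 0.05459785094259837
xyz cm [-11.85   3.69   8.89] w deg [-0.    0.04 -0.12]
stencil in base: dx -17.3 dy 0.6 mm yaw -0.0063 n 444 of 463 rms 0.234
```

View pics/top7c.png

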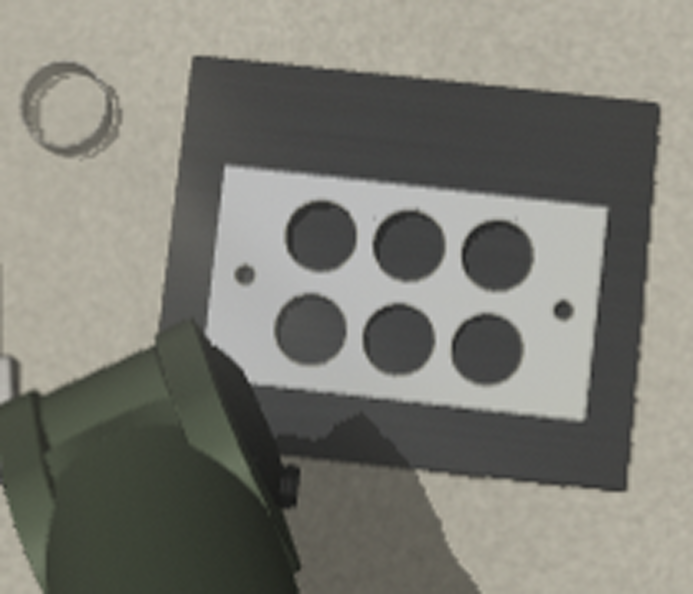

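Now dx is −17.3 mm, dy +0.6 mm and yaw −0.006 rad. I'll go back behind the near edge for the final straight push.

jog_arm(increments=[{"wx": 0,"wy": 0,"wz": -0.1,"claw": 100,"x": -6,"y": 0.5,"z": 0},{"wx": 0,"wy": 0,"wz": -0.1,"claw": 100,"x": -11.9,"y": 1,"z": 3},{"wx": 0,"wy": 0,"wz": -0.1,"claw": 100,"x": -11.9,"y": 1.5,"z": 7},{"wx": 0,"wy": 0,"wz": -0.1,"claw": 100,"x": -11.9,"y": 2.2,"z": 8.6},{"wx": 0,"wy": 0,"wz": -0.1,"claw": 100,"x": -11.9,"y": 3.0,"z": 8.9},{"wx": 0,"wy": 0,"wz": -0.1,"claw": 100,"x": -11.9,"y": 3.7,"z": 8.9},{"wx": 0,"wy": 0,"wz": -0.1,"claw": 100,"x": -11.9,"y": 3.7,"z": 8.9}])

```text
clock: 10.55
position: [0.4747, 0.0179, 0.0096]
tool_rot: [3.139, -0.001, 1.434]
force: [-0.2, -0.2, -0.2]
grip_width: 0.0857
```

Run:
```python
from fit import *
from workcell import bot
s=bot.observe(); print(s['clock'],s['position'],w2b(s['position']),s['force'],s['tool_rot'],s['grip_width'])
go(s,b2w(-.093,0,.009))
```

```text
10.55 [0.4747297  0.01793813 0.00959714] [-0.12235509  0.00168942  0.00959714] [-0.17219166 -0.24717289 -0.20936773] [ 3.13868368e+00 -9.12458568e-04  1.43448467e+00] 0.08567609652671046
xyz cm [-0.17  2.94  0.07] w deg [ 0.17 -0.05  0.03]
```

jog_arm(increments=[{"wx": 0,"wy": 0,"wz": 0,"claw": 100,"x": 0,"y": 0.6,"z": 0},{"wx": 0,"wy": 0,"wz": 0,"claw": 100,"x": 0,"y": 1.2,"z": 0},{"wx": 0,"wy": 0,"wz": 0,"claw": 100,"x": 0,"y": 1.6,"z": 0},{"wx": 0,"wy": 0,"wz": 0,"claw": 100,"x": 0,"y": 1.9,"z": 0},{"wx": 0,"wy": 0,"wz": 0,"claw": 100,"x": 0,"y": 2.1,"z": 0},{"wx": 0,"wy": 0,"wz": 0,"claw": 100,"x": 0,"y": 2.3,"z": 0},{"wx": 0,"wy": 0,"wz": 0,"claw": 100,"x": 0,"y": 2.5,"z": 0},{"wx": 0,"wy": 0,"wz": 0,"claw": 100,"x": 0,"y": 2.6,"z": 0},{"wx": 0,"wy": 0,"wz": 0,"claw": 100,"x": 0,"y": 2.6,"z": 0}])

```text
clock: 11.68
position: [0.5007, 0.0144, 0.0097]
tool_rot: [3.138, -0.001, 1.434]
force: [-1.5, -0.3, -0.7]
grip_width: 0.0855
```

Run:
```python
from fit import *
from workcell import bot
s=bot.observe(); print(s['clock'],s['position'],w2b(s['position']),s['force'],s['tool_rot'],s['grip_width'])
f=bot.grab_frame("top"); 
p=stfit(f,[-.009,.001,0])
f=bot.grab_frame("side")
cv2.imwrite("pics/side8c.png",cv2.resize(f["pixels"][200:350,220:420,::-1],None,fx=4,fy=4,interpolation=cv2.INTER_CUBIC))
```

```text
11.675 [0.50072053 0.01442485 0.00968273] [-0.09612796  0.00175527  0.00968273] [-1.54116618 -0.32889473 -0.73146114] [ 3.13828260e+00 -1.04214442e-03  1.43446565e+00] 0.08545371142977157
stencil in base: dx -10.2 dy 1.2 mm yaw -0.0000 n 357 of 640 rms 0.209
```

View pics/side8c.png

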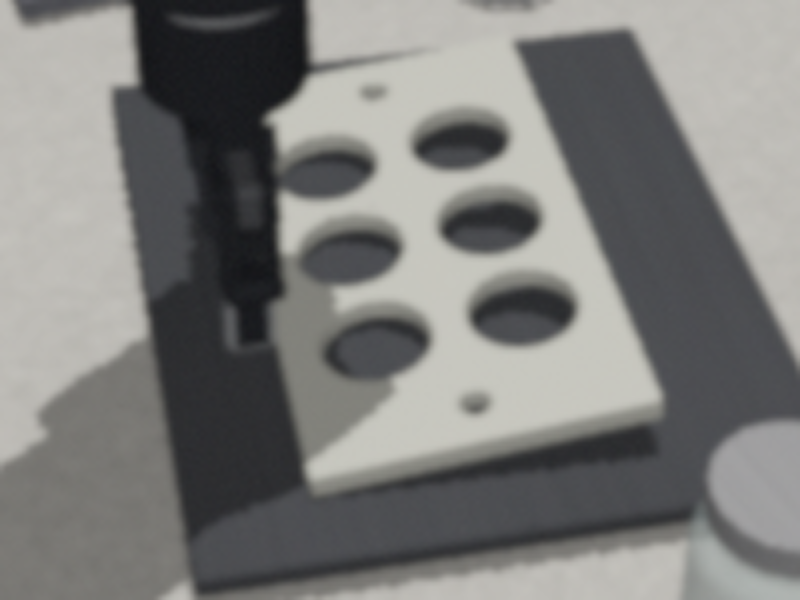

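It is still cocked on the pins, and alignment is good: dx −10.2, dy 1.2, yaw 0. I'll continue at 1 mm per row.

jog_arm(increments=[{"wx": 0,"wy": 0,"wz": 0,"claw": 100,"x": 0,"y": 0.1,"z": 0},{"wx": 0,"wy": 0,"wz": 0,"claw": 100,"x": 0,"y": 0.2,"z": 0},{"wx": 0,"wy": 0,"wz": 0,"claw": 100,"x": 0,"y": 0.3,"z": 0},{"wx": 0,"wy": 0,"wz": 0,"claw": 100,"x": 0,"y": 0.4,"z": 0},{"wx": 0,"wy": 0,"wz": 0,"claw": 100,"x": 0,"y": 0.5,"z": 0},{"wx": 0,"wy": 0,"wz": 0,"claw": 100,"x": 0,"y": 0.6,"z": 0},{"wx": 0,"wy": 0,"wz": 0,"claw": 100,"x": 0,"y": 0.7,"z": 0},{"wx": 0,"wy": 0,"wz": 0,"claw": 100,"x": 0,"y": 0.7,"z": 0}])

```text
clock: 12.78
position: [0.5079, 0.0135, 0.0098]
tool_rot: [3.138, -0.001, 1.434]
force: [0.1, 0.9, 0.6]
grip_width: 0.0855
```

Run:
```python
from fit import *
from workcell import bot
s=bot.observe(); print(s['clock'],s['position'],w2b(s['position']),s['force'],s['tool_rot'],s['grip_width'])
f=bot.grab_frame("top"); 
p=stfit(f,[-.003,.001,0]); stfit(f,[-.003,.001,0],seat=True)
f=bot.grab_frame("side")
cv2.imwrite("pics/side9c.png",cv2.resize(f["pixels"][200:350,220:420,::-1],None,fx=4,fy=4,interpolation=cv2.INTER_CUBIC))
```

```text
12.775 [0.50790278 0.01346758 0.00980432] [-0.08888227  0.00178692  0.00980432] [0.07747355 0.86773376 0.6315438 ] [ 3.13779745e+00 -1.12810202e-03  1.43444470e+00] 0.08550621093950737
stencil in base: dx -0.8 dy 0.6 mm yaw -0.0053 n 346 of 640 rms 0.266
stencil in base: dx 0.8 dy 0.6 mm yaw 0.0000 n 352 of 640 rms 0.204
```

View pics/side9c.png

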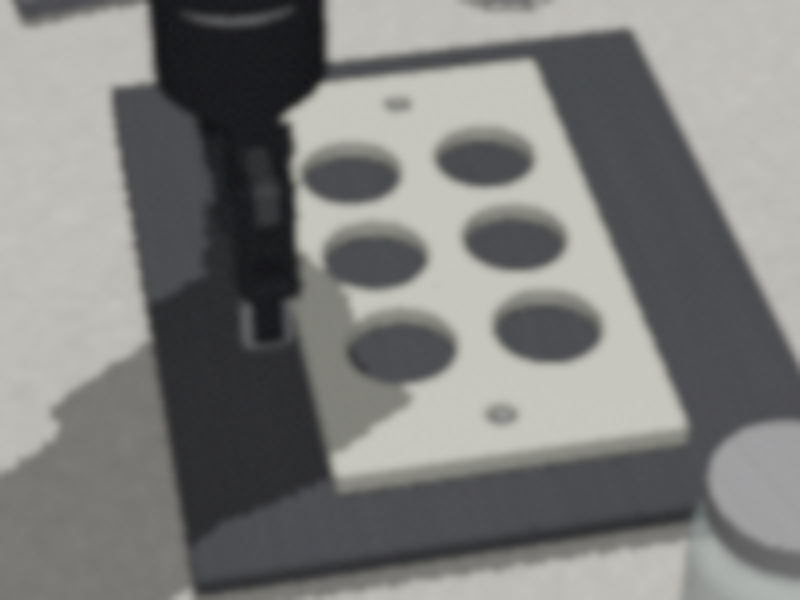

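It has dropped flat: the gap and shadow under the far edge and right end are gone, and pin tips show in the small holes. I'll retreat now and then check everything.

jog_arm(increments=[{"wx": 0,"wy": 0,"wz": 0,"claw": 100,"x": 0,"y": -1,"z": 0},{"wx": 0,"wy": 0,"wz": 0,"claw": 100,"x": 0,"y": -3.5,"z": -1},{"wx": 0,"wy": 0,"wz": 0,"claw": 100,"x": 0,"y": -4,"z": -5},{"wx": 0,"wy": 0,"wz": 0,"claw": 100,"x": 0,"y": -4,"z": -11},{"wx": 0,"wy": 0,"wz": 0,"claw": 100,"x": 5,"y": -4,"z": -14},{"wx": 0,"wy": 0,"wz": 0,"claw": 100,"x": 11,"y": -4,"z": -16},{"wx": 0,"wy": 0,"wz": 0,"claw": 100,"x": 17,"y": -4,"z": -18},{"wx": 0,"wy": 0,"wz": 0,"claw": 100,"x": 23,"y": -5,"z": -18},{"wx": 0,"wy": 0,"wz": 0,"claw": 100,"x": 28,"y": -6,"z": -18},{"wx": 0,"wy": 0,"wz": 0,"claw": 100,"x": 28,"y": -6,"z": -18}])

```text
clock: 14.12
position: [0.4837, 0.3029, 0.1893]
tool_rot: [3.139, -0.002, 1.44]
force: [0.1, -1.5, -0.6]
grip_width: 0.0852
```

Run:
```python
from fit import *
import pickle
from workcell import bot
s=bot.observe(); print(s['clock'],s['position'],s['force'])
f=bot.grab_frame("top")
stfit(f,[0,0,0],seat=True); stfit(f,[0,0,0])
f0=pickle.load(open("pics/top.pkl","rb"))
for n,(a,b,c,d) in dict(cutter=(205,180,248,222),brush=(185,240,218,322),jar=(415,205,470,256)).items():
    print(n,np.abs(f["pixels"][b:d,a:c].astype(int)-f0["pixels"][b:d,a:c]).mean())
cv2.imwrite("pics/top10c.png",cv2.resize(f["pixels"][170:340,180:480,::-1],None,fx=2.6,fy=2.6,interpolation=cv2.INTER_CUBIC))
f=bot.grab_frame("side")
cv2.imwrite("pics/side10c.png",cv2.resize(f["pixels"][200:350,220:420,::-1],None,fx=4,fy=4,interpolation=cv2.INTER_CUBIC))
```

```text
14.125 [0.48365033 0.30291104 0.18925638] [ 0.11256201 -1.48232572 -0.59506184]
stencil in base: dx 0.0 dy 0.0 mm yaw 0.0000 n 472 of 475 rms 0.358
stencil in base: dx 0.0 dy 0.0 mm yaw 0.0000 n 473 of 475 rms 0.316
cutter 18.183831672203766
brush 28.639935944813992
jar 17.5496137849079
```

View pics/top10c.png

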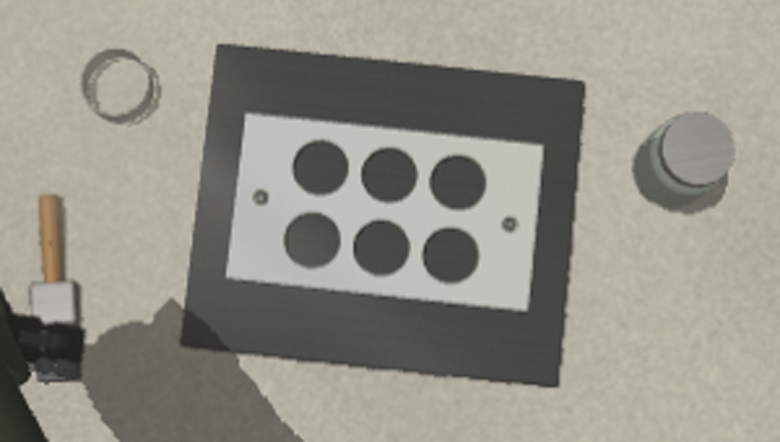

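View pics/side10c.png

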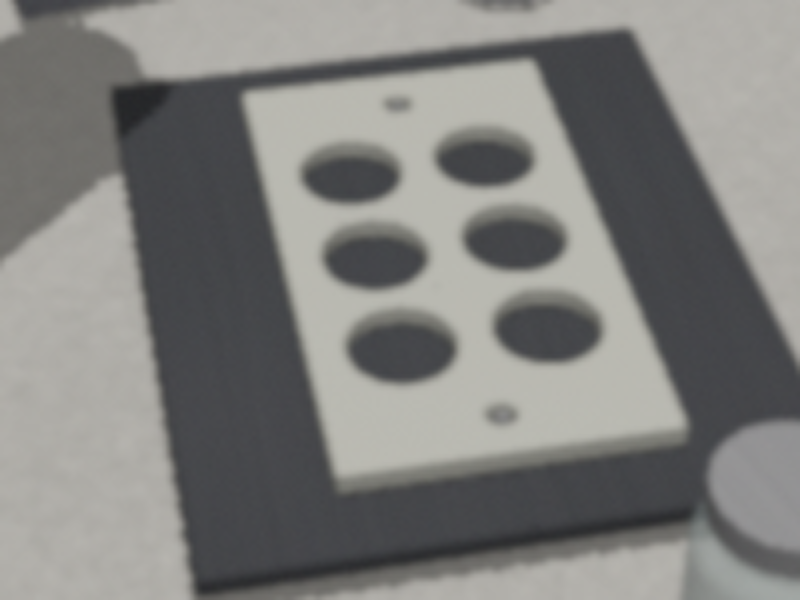

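Pins show in both small holes and the stencil looks flat and centred. Two checks need following up. The fit returned exactly zero because a zero guess gives a zero step. The bystander difference may be lighting or noise, so I'll check it against plain bench.

Run:
```python
from fit import *
import pickle
from workcell import bot
for n,L in dict(top=dict(cutter=(205,180,248,222),brushhandle=(188,240,212,275),jar=(415,205,470,256),bench=(420,270,470,320),base=(270,190,400,215)),side=dict(cutter=(325,168,368,202),brush=(215,172,300,208),jar=(385,300,445,405),bench=(480,380,540,440))).items():
    f=bot.grab_frame(n); f0=pickle.load(open(f"pics/{n}.pkl","rb"))
    if n=="top":
        for g in ([.003,.003,.01],[-.003,-.003,-.01]): stfit(f,g,seat=True); stfit(f,g)
    print(n,"cam same",np.allclose(f["origin"],f0["origin"]),np.allclose(f["orientation"],f0["orientation"]))
    for k,(a,b,c,d) in L.items():
        A=f["pixels"][b:d,a:c].mean(2); B=f0["pixels"][b:d,a:c].mean(2)
        sh,r=cv2.phaseCorrelate(B.astype(np.float32),A.astype(np.float32))
        print(k,"diff",round(np.abs(A-B).mean(),1),"mean",A.mean().round(1),B.mean().round(1),"shift",np.round(sh,2),round(r,2))
    cv2.imwrite(f"pics/{n}11.png",f["pixels"][:,:,::-1])
```

```text
stencil in base: dx 0.5 dy 0.6 mm yaw -0.0028 n 475 of 475 rms 0.267
stencil in base: dx -0.4 dy 0.7 mm yaw -0.0026 n 474 of 475 rms 0.233
stencil in base: dx 0.5 dy 0.6 mm yaw -0.0028 n 475 of 475 rms 0.267
stencil in base: dx -0.4 dy 0.7 mm yaw -0.0026 n 474 of 475 rms 0.233
top cam same True True
cutter diff 18.3 mean 162.4 144.0 shift [0.5  0.49] 0.99
brushhandle diff 14.3 mean 149.7 135.4 shift [-0.04  0.01] 0.99
jar diff 17.7 mean 152.6 134.9 shift [-0.    0.01] 1.0
bench diff 19.5 mean 174.9 155.4 shift [-0.01  0.02] 0.99
base diff 12.4 mean 88.9 76.5 shift [0.5  0.55] 0.92
side cam same True True
cutter diff 3.8 mean 135.0 131.2 shift [0.48 0.03] 0.99
brush diff 6.0 mean 148.4 147.1 shift [0.09 0.08] 0.85
jar diff 4.8 mean 133.3 128.5 shift [0.01 0.03] 0.94
bench diff 4.4 mean 170.2 165.9 shift [-0.01 -0.07] 0.95
```

Run:
```python
import cv2,numpy as np
a=cv2.imread("pics/side0.png")[150:420,200:460];b=cv2.imread("pics/side11.png")[150:420,200:460]
cv2.imwrite("pics/cmp.png",cv2.resize(np.hstack([a,b]),None,fx=1.5,fy=1.5))
```

```text
(no output)
```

View pics/cmp.png

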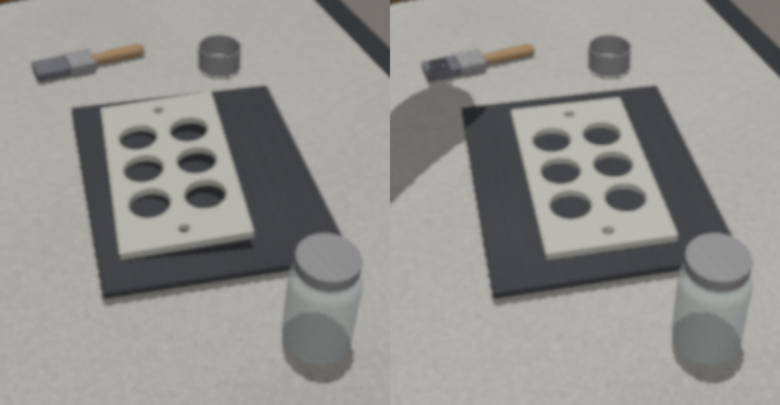

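The difference is only overall brightness, since the bench changed just as much, and nothing moved. Handing in.

Run:
```python
from workcell import bot
s=bot.observe(); print(s['clock'],abs(s['qd']).max(),s['position'])
print(bot.job_done())
```

```text
14.325 0.009128298907886035 [0.48561403 0.29763217 0.18972127]
the job is handed in; nothing more can be done
None
```

The stencil is seated: it lies flat on the base with a pin showing in each small hole. I handed the job in at 14.3 s, with the arm clear of everything.

**What I did:**
- I pushed the edge nearest the robot with the two open fingertips, which squared the stencil to the base.
- I nudged its left end sideways by about 8 mm with the fingers shut.
- I then pushed it straight along base +x in 1 mm steps until it dropped over the pins.
- The wrist force was under 3 N at every reading. I read it only at the end of each move, so brief peaks in between were not seen.

**Last checks:**
- **Position:** the top view puts the stencil within about 0.5 mm (x), 0.6 mm (y) and 0.003 rad of centred. That is inside the holes' 1.75 mm clearance.
- **Flatness:** this rests on the side view, where the gap and shadow under the raised edge are gone. The top-view fit could not tell flat from tilted at the end; the tilted model even fitted slightly better (0.23 against 0.27 px).
- **Cutter, brush and jar:** the before and after pictures show no movement. The raw picture difference was large at first, but plain bench changed by the same amount, so it was only brightness.

**Disagreements:**
- **Offset direction:** the text puts the stencil farther along base +x, but both cameras showed it about 32 mm towards the robot. The tilt fitted that too, so I went by the images.
- **First pose fit:** the first fit using both cameras together was poor, so I relied on the top camera.

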